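# Hang up the squaring template, then lift the welded bracket level off its bars

### The arm

A 6-joint arm with a two-finger parallel gripper is mounted at the origin on the work surface. World frame = base frame: x ahead of the robot, y to its left, z up, the work surface at z = 0. Lengths are in m, angles in rad, forces in N, time in s.
With the tool pointing down it reaches from about 0.375 to 0.925 m from the base axis. Payload 5.7 kg.
Tool frame: the origin (TCP) lies midway between the tips of the shut fingers; the grasp point (between the pads) lies 19 mm behind it (robot.pinch_z is the distance from the TCP to the grasp point, in m); z points along the fingers, y is the line along which they close (so a half turn about z gives the same grasp; the last joint's range is limited). The gripper opens to 85 mm and grips with 20 to 120 N. Pads are 22 mm wide; open, the fingers measure 114 mm over their backs; the gripper's body (76 mm by 85 mm) begins 54 mm behind the grasp point. The pads swing forward as they close: fully open they stand 13 mm farther back than shut.
Start: joints at [-1.289, 0.359, 1.51, -0, 1.272, -0.115], TCP at [0.232, -0.553, 0.231] pointing down, gripper open.
Joint ranges: [-2.97, 2.97], [-1.01, 2.36], [0.21, 2.38], [-0.96, 4.11], [0.2, 2.71], [-2.98, 2.98]. Speed limits (rad/s): [2.39, 2.39, 3.14, 3.14, 3.14, 3.14].

### API

Orientations are given as a rotation vector (axis times angle).
In Python, from rig import robot gives the robot as it stands. Calls block until the motion is done:
- robot.movep(position, orientation): joint-space move of the TCP to a pose.
- robot.move_straight(position, speed=0.15, frame=None): straight line of the TCP; frame=None keeps the orientation; speed is the mean speed in m/s.
- robot.move_j(angles): joint-space move.
- robot.open_gripper() and robot.clamp(): open the fingers fully, or close them until they stop; the grip force is fixed at half the most.
- robot.wait(seconds).
- robot.solve_ik(position, orientation): joint angles nearest the present ones, or None.
- robot.get_state(): the state.
- robot.get_image(name): name is "side" or "top" or "wrist"; returns the picture (480x640x3 uint8, red, green, blue); there is no depth.
- robot.camera_info(name): a dict with "camera_matrix" (3x3 intrinsics, pixels), "eye" and "orientation" of the camera in the world; the wrist camera has in their place "tool_from_camera" (4x4, takes a point from camera to tool coordinates, whose origin is the TCP and whose axes are the flange's). Camera axes: x right, y down, z forward; pixel columns grow to the right and rows downward; lengths in m; the calibration is good to about 2 mm. A picture is of the moment at which its call begins: read the wrist's pose just before it. camera_info takes no time and is no camera call.
A pose or a line that the arm cannot do raises robot.PlanningError and nothing moves.
- robot.hand_in(): hands the job in; it is judged then, once.
The state is a dict: "clock": time; "q": joint angles; "joint_vel": joint speeds; "joint_torque": joint torques, N m; "ee_pos": TCP position; "tcp_rot": TCP orientation; "ft_force": force on the tool from outside, world axes, zero at the start; "torque": the same for the moment, N m; "finger_gap": opening from 0.0 (shut) to 1.0 (fully open); "grasp_force": force on a finger pad.
Only numpy, scipy, OpenCV 4.12 (cv2) and the standard library are available. Lean on these libraries where they do the work, as an engineer would, in place of code of your own. Each camera call takes 0.05 s, during which the arm holds its last target. There are 200 camera calls.

### The job

The squaring template still stands astride the web of the welded aluminium bracket: lift it off and leave it hanging by its hole on the peg of the stand. Then take the bracket by its upright web, lift it off the two bars until it is at least 50 mm above them, touching nothing but the gripper, and finish while still holding it there, level and steady, so that its underside can be inspected. Do not tip the bracket on the way, and leave the pipe stub, the angle offcut, the hammer and the brush where they lie.

Things in the scene. Friction and masses are not known exactly. Their poses are not given: they have to be found in the camera images.
- bracket: Loose welded bracket, bare aluminium, about 0.6 kg, lying flat on the rest. Flange 180 x 100 x 6 mm; along its middle line an upright web 8 mm thick, its top edge 66 mm above the underside; across the -x end an end plate 6 mm thick, 100 mm wide, up to 66 mm too. Origin: centre of the flange's underside; x along the web away from the end plate, y across it, z up.
- balance (a point): Point on the web's top edge right above the bracket's centre of mass, 12.7 mm from the middle towards the end plate (bracket frame -12.7, 0, 66 mm). Grip the web here to lift it level; the web is 8 mm thick along the bracket's y.
- template: Loose upright plate, bare aluminium, 8 mm thick, 0.22 kg, astride the web. Origin: middle of its underside, on the flange top; x normal to it (along the bracket's x), y across, z up. Legs y = 7 to 52 mm each side, 68 mm tall, with feet 34 x 34 x 6 mm, leave a 14 mm slot; head 56 mm wide, z = 68 to 142 mm. Same from both sides. Grip its top edge across the 8 mm; clear of the web when raised 62 mm.
- hole (a point): Centre of the template's through hole, 30 mm in diameter, its axis along the template's x, 96 mm above the template's underside, 46 mm below its top edge. Held by its top edge the template can swing about the finger line if it is carried fast: carry it gently, gripped firmly.
- stand: Fixed steel stand, left or right of the robot: base plate 130 x 100 x 12 mm, post 14 mm in diameter at x = +42 mm, and from its top a bare level peg 8 mm in diameter, axis 155 mm above the table, pointing to the stand's -x (roughly towards the robot), ending at x = -38 mm. Nothing is higher than the peg. Origin: centre of the underside; x along the peg to the post, z up.
- peg (a point): Point on the peg's axis, midway along its free part (38 mm from the free end, 35 mm from the post's face), 155 mm above the table: the place to hang the template. Axes as the stand's. Entry is from the free end, moving along the stand's +x.
- rest: Fixed rest for the bracket: two parallel square steel bars 25 x 150 x 25 mm, running along y at x = -55 and +55 mm, joined by a flat strip. Origin: centre of the underside, on the table. Top of the bars 25 mm above the table.
- pipe: Bystander: loose steel pipe stub 42 mm in diameter and 45 mm tall, standing; origin at the centre of its underside.
- angle: Bystander: loose steel angle offcut, 120 mm long (y), 30 mm wide, 30 mm tall; origin at the centre of its underside.
- hammer: Bystander: hammer lying on the table along its x, at the far left of the work; origin under its middle.
- brush: Bystander: wooden wire brush 250 mm long, lying bristles up along its x, at the far right of the work; origin under its middle.
Things that resemble listed ones, but are neither listed nor needed, are in the scene too. What is shaped like the bracket but turquoise is not meant. What is shaped like the template but purple is not meant.

How it is judged:
On the way, in this order (a step that is already met when the one before it is completed fails the run):
1. the template hangs by its hole on the peg, let go (x of hole in the frame of peg between -0.03 and 0.034 m and y of hole in the frame of peg between -0.013 and 0.013 m and z of hole in the frame of peg between -0.017 and 0 m and contact force between template and stand above 0.7 N and contact force between template and the fingers below 0.1 N), for 0.3 s.
2. the bracket is gripped and lifted clear of the bars (height (world z) of bracket above 0.045 m and contact force between bracket and rest below 0.1 N and contact force between bracket and the fingers above 3 N), for 0.2 s.
At the end, for the whole second after the job is handed in: Template hangs freely by its hole on the peg (hole centre -30 to +34 mm along it from the peg point). Bracket held by the fingers alone, underside over 70 mm above the table (45 mm above the bars), within 0.1 rad of level, at rest (0.02 m/s, 0.1 rad/s), touching nothing else (all of step 1 and height (world z) of bracket above 0.07 m and angle between bracket's own z axis and vertical below 0.1 rad and linear speed of bracket below 0.02 m/s and angular speed of bracket below 0.1 rad/s and contact force between bracket and the fingers above 3 N and contact force between bracket and rest below 0.1 N and contact force between bracket and stand below 0.1 N and contact force between bracket and template below 0.1 N and contact force between bracket and pipe below 0.1 N and contact force between bracket and angle below 0.1 N and contact force between bracket and hammer below 0.1 N and contact force between bracket and brush below 0.1 N); the arm keeps its last pose, push and grip.
It fails at once if a bystander is moved by more than 30 mm (distance of any of pipe, angle, hammer, brush from where it was at the start of the episode above 0.03 m).
It fails at once if the bracket is tipped by more than 0.35 rad (angle between bracket's own z axis and vertical above 0.35 rad).
It also fails if it takes over 56 s, if anything falls off the work surface, if the arm or the gripper's body presses on something with over 40 N, if the wrist force passes 120 N, or if a joint passes its speed limit or range.

## Working session

There is one attempt and no reset: what is moved stays moved. The work goes in short steps, each a Python script; the robot and the scene stay as the last script left them, time stands still between calls to the robot, and variables do not carry over. Pictures are saved under pics/ and viewed, at most 10 in all, crops included, and the job is handed in when it is done.

```bash
ls; mkdir -p pics; python3 - <<'E'
from rig import robot
import cv2
for n in("top","side"):
    cv2.imwrite(f"pics/{n}0.png",robot.get_image(n)[:,:,::-1]); print(n,robot.camera_info(n))
print(robot.camera_info("wrist")); s=robot.get_state(); print(s["clock"],s["tcp_rot"],robot.pinch_z)
E
```

```text
pics
top {'camera_matrix': array([[480.56683362,   0.        , 322.73291843],
       [  0.        , 480.56683362, 240.72895357],
       [  0.        ,   0.        ,   1.        ]]), 'eye': array([ 0.44936608, -0.0165557 ,  1.45971033]), 'orientation': array([-2.21006499,  2.15269437, -0.04448846])}
side {'camera_matrix': array([[533.05640556,   0.        , 319.24121974],
       [  0.        , 533.05640556, 235.35912892],
       [  0.        ,   0.        ,   1.        ]]), 'eye': array([0.46139638, 0.92605836, 0.81350892]), 'orientation': array([-0.09832505,  2.78285429, -1.38508746])}
{'camera_matrix': array([[380.31854273,   0.        , 321.60949434],
       [  0.        , 380.31854273, 236.86642659],
       [  0.        ,   0.        ,   1.        ]]), 'tool_from_camera': array([[-2.67052143e-04, -9.45152595e-01, -3.26628995e-01,
         8.35929840e-02],
       [ 9.99999799e-01, -6.45340178e-05, -6.30861308e-04,
        -4.73496232e-05],
       [ 5.75181521e-04, -3.26629098e-01,  9.45152422e-01,
        -1.44154686e-01],
       [ 0.00000000e+00,  0.00000000e+00,  0.00000000e+00,
         1.00000000e+00]])}
0.1 [-3.07830285e+00 -6.18871907e-01  2.42085567e-04] 0.0187
```

View pics/top0.png

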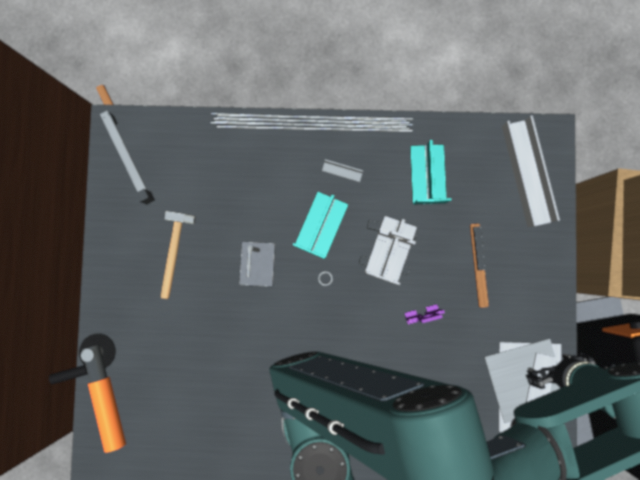

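View pics/side0.png

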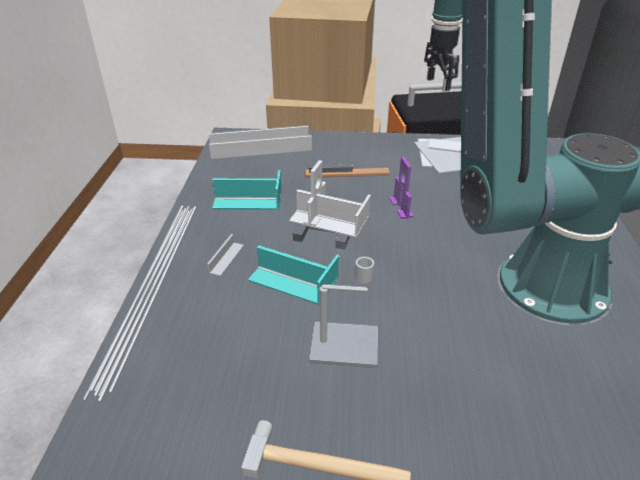

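Top view: three bracket shapes. Two are turquoise, at (322,224) and (430,172), so not meant. The bare aluminium one at (391,250) with the aluminium template at (397,232) fits; the purple template at (425,315) is not meant. The stand is at (257,264), with the pipe at (325,279) and the angle at (342,170). I'll confirm in an enlarged crop and get rough positions.

```bash
cat > h.py <<'E'
from rig import robot
import cv2, numpy as np
from scipy.spatial.transform import Rotation as R
def cam(n,s=None):
    c=robot.camera_info(n); K=c["camera_matrix"]
    if n=="wrist":
        s=s or robot.get_state(); T=c["tool_from_camera"]; A=R.from_rotvec(s["tcp_rot"]).as_matrix()
        return K,A@T[:3,:3],np.array(s["ee_pos"])+A@T[:3,3]
    return K,R.from_rotvec(c["orientation"]).as_matrix(),np.array(c["eye"])
def onplane(C,px,z):
    K,A,e=C; p=np.atleast_2d(np.array(px,float)); d=np.c_[p,np.ones(len(p))]@np.linalg.inv(K).T@A.T
    return e+d*((z-e[2])/d[:,2])[:,None]
def project(C,X):
    K,A,e=C; q=(np.atleast_2d(X)-e)@A@K.T; return q[:,:2]/q[:,2:]
def down(yaw): # tool z down, tool y-axis (closing) at angle yaw+90 : tool x at yaw
    c,s=np.cos(yaw),np.sin(yaw)
    return R.from_matrix(np.array([[c,s,0],[s,-c,0],[0,0,-1.]])).as_rotvec()
E
python3 - <<'E'
from h import *
t=cv2.imread("pics/top0.png"); s=cv2.imread("pics/side0.png")
a=cv2.resize(t[200:300,350:450],(400,400),interpolation=2); b=cv2.resize(s[150:250,275:375],(400,400),interpolation=2)
a2=np.hstack([a,b]); cv2.imwrite("pics/crop1.png",a2)
C=cam("top")
print(onplane(C,[(391,250),(367,274),(396,283),(417,227),(388,217)],.031)); print(onplane(C,[(241,285),(272,286),(243,242),(274,243),(257,264)],.012))
print(onplane(C,[(325,279)],.045),onplane(C,[(342,170)],.02),onplane(C,[(479,265)],.03))
st=robot.get_state(); A=R.from_rotvec(st["tcp_rot"]).as_matrix(); print(A, st["q"])
E
```

```text
[[ 0.51254322 -0.19117239  0.031     ]
 [ 0.4395811  -0.12159799  0.031     ]
 [ 0.41536679 -0.2076928   0.031     ]
 [ 0.58297514 -0.26700749  0.031     ]
 [ 0.61071071 -0.18045383  0.031     ]]
[[0.39617792 0.25499952 0.012     ]
 [0.39574985 0.16138948 0.012     ]
 [0.5259513  0.25374249 0.012     ]
 [0.52534955 0.15963493 0.012     ]
 [0.46059415 0.20892484 0.012     ]]
[[0.42171245 0.00217041 0.045     ]] [[ 0.75141172 -0.04019556  0.02      ]] [[ 0.47501886 -0.45135189  0.03      ]]
[[ 9.22303656e-01  3.86465690e-01 -4.85456916e-04]
 [ 3.86465952e-01 -9.22302230e-01  1.63234526e-03]
 [ 1.83107443e-04 -1.69313057e-03 -9.99998550e-01]] [-1.28911637e+00  3.59423688e-01  1.51134907e+00 -1.31635265e-05
  1.27252286e+00 -1.15113063e-01]
```

View pics/crop1.png

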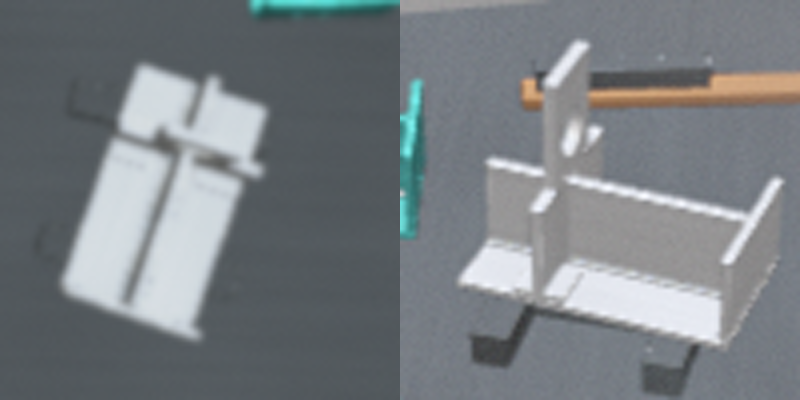

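The crop confirms it: bare aluminium bracket with its end plate towards the robot (yaw about -0.34), and the template astride at the +x end. The stand's yaw is about 0. Next are wrist close-ups of both.

```bash
python3 - <<'E'
from h import *
import pickle
o=[];cams={}
for n,p,y in(("br",(.553,-.134,.38),1.23),("st",(.46,.277,.38),1.571)):
    robot.movep(p,down(y)); robot.wait(.2); s=robot.get_state(); im=robot.get_image("wrist")[:,:,::-1]
    cv2.imwrite(f"pics/{n}.png",im); cams[n]=cam("wrist",s); o.append(im); print(s["clock"],s["ee_pos"])
pickle.dump(cams,open("cams.pkl","wb"))
E
```

```text
2.275 [ 0.55280232 -0.13477862  0.37971893]
4.0833 [0.46055932 0.276223   0.37992399]
```

View pics/br.png

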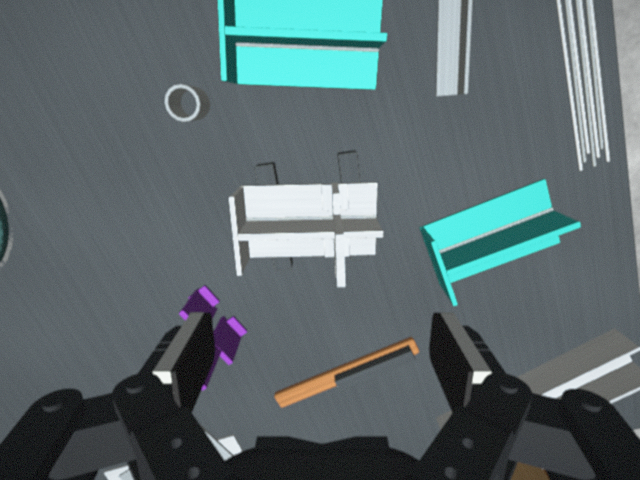

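View pics/st.png

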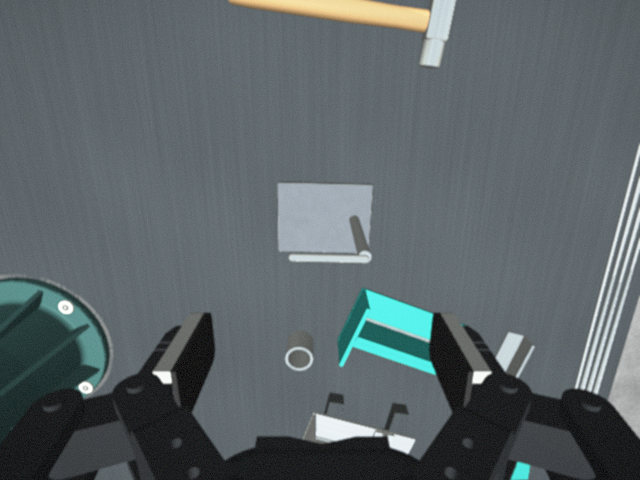

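Wrist views. Bracket: web stripe along row ~235 from (243,235) to (382,234), end plate at x≈238, template from (341,287) up to (341,185). Stand: base corners (278,183) to (372,250), peg from (290,258) to (371,258). I'll enlarge the bracket and segment the stand numerically.

```bash
python3 - <<'E'
from h import *
import pickle
cams=pickle.load(open("cams.pkl","rb"))
b=cv2.imread("pics/br.png"); s=cv2.imread("pics/st.png")
cv2.imwrite("pics/crop2.png",cv2.resize(b[175:295,225:390],None,fx=4.8,fy=4.8,interpolation=cv2.INTER_NEAREST))
C=cams["st"]
g=cv2.cvtColor(s,6)
print(g[258,280:385:1].tolist()); print(g[176:270,310].tolist()); print(g[215,268:382].tolist())
# peg: bright pixels in band rows 250..266
for c in range(288,366,6):
    col=g[253:268,c].astype(float)-100; col[col<0]=0; print(c,round((col*np.arange(253,268)).sum()/max(col.sum(),1),2),end=' ')
E
```

```text
[112, 113, 110, 108, 110, 110, 111, 108, 139, 191, 213, 217, 219, 214, 216, 215, 217, 219, 214, 217, 214, 216, 220, 217, 219, 214, 217, 217, 216, 217, 216, 216, 214, 217, 217, 216, 215, 217, 218, 214, 217, 215, 217, 217, 217, 217, 217, 218, 215, 215, 215, 216, 218, 216, 217, 214, 213, 219, 218, 218, 217, 216, 216, 215, 217, 219, 218, 217, 217, 217, 214, 214, 218, 218, 218, 217, 216, 218, 217, 216, 215, 215, 214, 216, 217, 217, 211, 200, 196, 207, 197, 153, 115, 102, 107, 108, 108, 109, 106, 109, 108, 104, 109, 109, 106]
[107, 110, 109, 105, 108, 97, 104, 144, 166, 174, 170, 175, 171, 169, 169, 171, 167, 171, 172, 172, 172, 171, 167, 173, 173, 170, 171, 174, 169, 173, 175, 172, 172, 169, 175, 170, 172, 174, 172, 176, 173, 173, 173, 173, 172, 172, 172, 170, 173, 169, 170, 170, 171, 174, 172, 171, 172, 174, 174, 174, 169, 170, 171, 166, 171, 176, 178, 168, 173, 174, 172, 173, 176, 175, 165, 152, 125, 109, 146, 193, 212, 217, 216, 218, 209, 172, 124, 104, 106, 107, 108, 108, 109, 108]
[111, 105, 109, 106, 107, 103, 106, 102, 99, 120, 154, 166, 176, 170, 171, 169, 173, 170, 168, 169, 170, 170, 168, 168, 166, 172, 166, 173, 172, 173, 169, 170, 170, 176, 170, 173, 171, 169, 173, 172, 173, 175, 176, 173, 173, 174, 173, 171, 174, 175, 171, 170, 174, 170, 175, 173, 172, 168, 173, 172, 171, 169, 170, 170, 175, 170, 170, 173, 170, 172, 172, 174, 168, 172, 173, 168, 168, 172, 170, 168, 175, 174, 167, 158, 150, 139, 132, 135, 146, 156, 169, 171, 168, 172, 169, 172, 174, 172, 170, 172, 171, 171, 149, 126, 111, 109, 105, 106, 106, 107, 112, 110, 106, 105]
288 258.84 294 257.86 300 257.91 306 257.95 312 258.03 318 258.07 324 258.22 330 258.4 336 258.5 342 258.79 348 258.78 354 258.72 360 257.95
```

View pics/crop2.png

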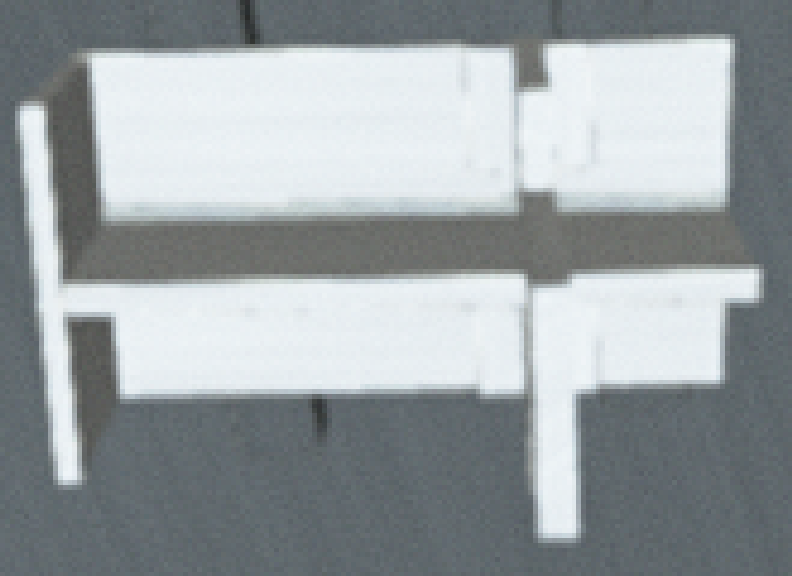

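Crop: web top edge ends at (760,283) in crop pixels, and the end-plate outer top edge runs (18,103) to (55,485). The flange corners are (732,38) and (722,383). The template head top edge runs from (530–572,285) to (537–580,540). Casting these onto their planes.

```bash
python3 - <<'E'
from h import *
import pickle
cams=pickle.load(open("cams.pkl","rb")); C=cams["br"]
f=lambda P,z: onplane(C,[(225+(x+.5)/4.8-.5,175+(y+.5)/4.8-.5) for x,y in P],z)[:,:2]
np.set_printoptions(precision=4,suppress=True)
w=f([(760,267),(760,300),(60,285),(60,316)],.091); e=f([(18,103),(55,485)],.091); fl=f([(732,38),(722,383),(85,52)],.031)
t=f([(529,285),(572,285),(537,540),(580,540)],.173)
print("web",w,"ends",e,"fl",fl,"tmpl",t)
far=w[:2].mean(0); near=w[2:].mean(0); em=e.mean(0); d=far-near
print("webyaw",np.arctan2(*d[::-1]),"len from plate",np.linalg.norm(far-em),"platewidth",np.linalg.norm(e[0]-e[1]),"flange far w",np.linalg.norm(fl[0]-fl[1]))
dp=e[0]-e[1]; print("plate yaw",np.arctan2(-dp[0],dp[1])); df=fl[0]-fl[1]; print("fl yaw",np.arctan2(-df[0],df[1]))
tl=t[:2].mean(0);tr=t[2:].mean(0);d=tl-tr; print("tmpl c",t.mean(0),"yaw",np.arctan2(-d[0],d[1]),"len",np.linalg.norm(d),"thick",np.linalg.norm(t[0]-t[1]))
c=(far+em)/2; print("bracket mid",c,"flange mid-far",fl[:2].mean(0),far, "midpoint yaw",np.arctan2(*(far-em)[::-1]))
S=cams["st"]; p=onplane(S,[(288.6,258),(371,258.3)],.155); print("peg end, post far",p)
b=onplane(S,[(277.6,215),(371,215),(310,183),(310,251.3)],.012); print("base",b)
# triangulate with the side view: peg tip (368,289)
def tri(C1,p1,C2,p2):
    r=[]
    M=np.zeros((3,3));v=np.zeros(3)
    for C,pp in((C1,p1),(C2,p2)):
        q=onplane(C,pp,0)[0]-C[2]; q/=np.linalg.norm(q); P=np.eye(3)-np.outer(q,q); M+=P; v+=P@C[2]
    return np.linalg.solve(M,v)
print("peg tip tri",tri(S,(289.5,258),cam("side"),(367,289)))
E
```

```text
web [[ 0.6019 -0.2129]
 [ 0.5994 -0.2212]
 [ 0.4355 -0.1587]
 [ 0.4322 -0.1662]] ends [[ 0.4447 -0.1126]
 [ 0.4121 -0.2086]] fl [[ 0.6164 -0.1692]
 [ 0.5843 -0.2649]
 [ 0.4489 -0.1137]] tmpl [[ 0.5526 -0.1711]
 [ 0.5608 -0.174 ]
 [ 0.5356 -0.2259]
 [ 0.5442 -0.2289]]
webyaw -0.3162848493205567 len from plate 0.18121691399690718 platewidth 0.10134991441013193 flange far w 0.10093509131817305
plate yaw -0.32739505470577834
fl yaw -0.32355510088323286
tmpl c [ 0.5483 -0.2   ] yaw -0.297519304281205 len 0.05736431788865462 thick 0.008718533159051524
bracket mid [ 0.5145 -0.1888] flange mid-far [ 0.6003 -0.2171] [ 0.6006 -0.217 ] midpoint yaw -0.3165954977399206
peg end, post far [[0.4251 0.2096 0.155 ]
 [0.5113 0.2092 0.155 ]]
base [[0.398  0.2161 0.012 ]
 [0.5285 0.2159 0.012 ]
 [0.4438 0.2611 0.012 ]
 [0.4427 0.1617 0.012 ]]
peg tip tri [0.4256 0.2086 0.1525]
```

The numbers are consistent: bracket centre (0.5145,-0.1888), yaw -0.32; template top (0.548,-0.200) at z 0.173; peg point (0.463,0.210,0.155), stand yaw ≈ 0. Now to grasp the template, with the TCP 26 mm below its top so the tips stay above the peg.

```bash
python3 - <<'E'
from h import *
o=down(1.251); x,y=.5483,-.2
robot.movep((x,y,.26),o); robot.move_straight((x,y,.147),speed=.12)
print(robot.get_state()["ft_force"])
robot.clamp(); s=robot.get_state(); print(s["clock"],s["finger_gap"],s["grasp_force"],s["ft_force"],s["ee_pos"])
robot.move_straight((x,y,.26),speed=.08); robot.wait(.3)
s=robot.get_state(); print(s["clock"],s["finger_gap"],s["grasp_force"],s["ft_force"],s["torque"])
cv2.imwrite("pics/side2.png",robot.get_image("side")[100:320,230:450,::-1]); cv2.imwrite("pics/w2.png",robot.get_image("wrist")[:,:,::-1])
a=cv2.imread("pics/side2.png"); b=cv2.imread("pics/w2.png")
cv2.imwrite("pics/c3.png",np.hstack([cv2.resize(a,(400,400)),cv2.resize(b,(400,400))]))
E
```

```text
[1.1957866  0.02143477 0.26639831]
7.7333 0.08382993230853762 59.0742301940918 [ 0.75001178 -0.16122352  1.25768252] [ 0.54847518 -0.20012796  0.14718016]
9.6 0.08088845002371257 58.59657168388367 [ 0.09598071 -0.3985831  -2.30125081] [-0.04216405  0.00395148  0.00464159]
```

View pics/c3.png

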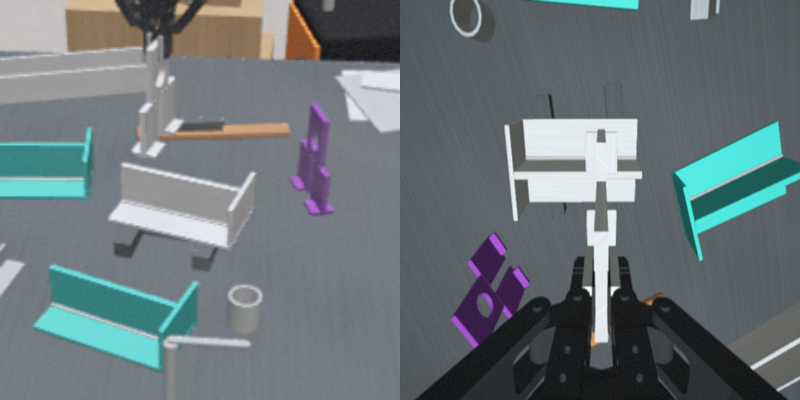

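The template is held upright (weight -2.3 N) and clear of the web, and the bracket is undisturbed. Carrying it to the peg and inserting.

```bash
python3 - <<'E'
from h import *
o=down(1.5708); Y=.2098
robot.move_straight((.53,-.17,.285),speed=.08)
robot.move_straight((.38,Y,.285),speed=.12,frame=o); 
robot.move_straight((.38,Y,.175),speed=.09); robot.wait(.3)
s=robot.get_state(); print(s["clock"],s["ee_pos"],s["ft_force"])
a=robot.get_image("side")[200:380,250:430,::-1]; b=robot.get_image("top")[190:310,190:310,::-1]
cv2.imwrite("pics/c4.png",np.hstack([cv2.resize(a,(400,400)),cv2.resize(b,(400,400))]))
E
```

```text
15.6167 [0.38015912 0.20985941 0.17525155] [ 0.13863013  0.27687561 -2.36087443]
```

View pics/c4.png

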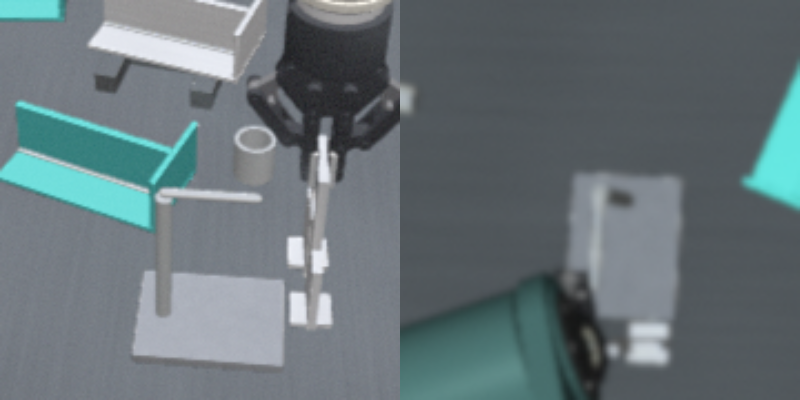

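The template is upright, in front of the peg's free end and aligned with it. Inserting while watching the force.

```bash
python3 - <<'E'
from h import *
Y=.2098; ok=True
for x in(.405,.42,.432,.445,.458):
    robot.move_straight((x,Y,.175),speed=.06); f=robot.get_state()["ft_force"]; print(x,np.round(f,2))
    if abs(f[0])>3.5 or abs(f[2]+2.3)>1.5: ok=False; break
if ok:
    for z in np.arange(.171,.158,-.001):
        robot.move_straight((x,Y,z),speed=.03); s=robot.get_state(); f=s["ft_force"]
        if f[2]>-1.0: break
    print("z",z,np.round(f,2))
    if z<.169:
        robot.open_gripper(); s=robot.get_state(); print(s["clock"],s["finger_gap"],s["ft_force"])
        robot.move_straight((x,Y,.27),speed=.12)
print(robot.get_state()["clock"])
a=robot.get_image("side")[200:380,250:430,::-1]; b=robot.get_image("wrist")[:,:,::-1]
cv2.imwrite("pics/w5.png",b)
cv2.imwrite("pics/c5.png",np.hstack([cv2.resize(a,(400,400)),cv2.resize(b,(400,400))]))
E
```

```text
0.405 [-0.99 -0.46 -2.78]
0.42 [ 0.79 -0.63 -2.93]
0.432 [-0.21  0.12 -2.33]
0.445 [ 0.2  -0.09 -2.7 ]
0.458 [-0.73  0.01 -2.28]
z 0.163 [-2.1  -0.71  5.65]
20.7833 1.002030133293073 [ 0.03572145 -0.35757591 -0.55033821]
21.825
```

View pics/c5.png

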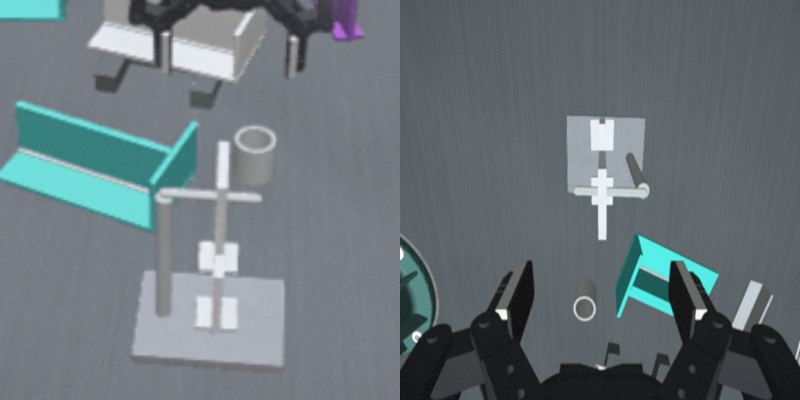

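The template hangs on the peg near its middle, released. Now gripping the bracket's web at the balance point.

```bash
python3 - <<'E'
from h import *
o=down(-.321); x,y=.5024,-.1848
robot.movep((x,y,.25),o); robot.move_straight((x,y,.12),speed=.12); robot.move_straight((x,y,.049),speed=.06)
f=robot.get_state()["ft_force"]; print(np.round(f,2)); assert abs(f[2])<6
robot.clamp(); s=robot.get_state(); print(s["clock"],s["finger_gap"],s["grasp_force"],np.round(s["ft_force"],2))
robot.move_straight((x,y,.055),speed=.02); print(np.round(robot.get_state()["ft_force"],2))
robot.move_straight((x,y,.129),speed=.05); robot.wait(.5)
s=robot.get_state(); print(s["clock"],s["finger_gap"],s["grasp_force"],np.round(s["ft_force"],2),np.round(s["torque"],3),s["ee_pos"])
a=robot.get_image("side")[120:380,240:500,::-1]; b=robot.get_image("wrist")[:,:,::-1]
cv2.imwrite("pics/c6.png",np.hstack([cv2.resize(a,(400,400)),cv2.resize(b,(400,400))]))
E
```

```text
[-0.05 -0.37  0.12]
26.6583 0.08700001142480196 59.19480621814728 [-0.06  1.12  2.46]
[ 0.54 -0.56 -6.12]
29.2417 0.08711604711165492 58.240535259246826 [-0.28  0.37 -6.12] [ 0.02   0.007 -0.012] [ 0.50239712 -0.18479437  0.12898148]
```

View pics/c6.png

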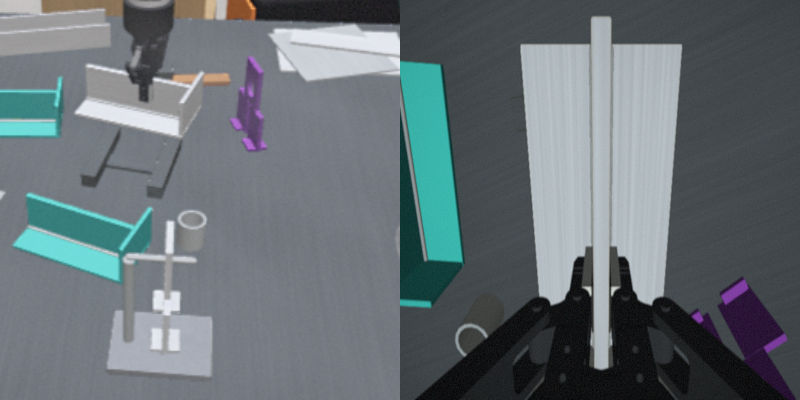

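The bracket is held level, about 80 mm above the bars (6.1 N, near-zero moment), and the template is still hanging. Handing in.

```bash
python3 -c "
from rig import robot
print(robot.hand_in())"
```

```text
the job is handed in; nothing more can be done
None
```

The template hangs released on the peg, the bracket is held level and steady about 80 mm above the bars, and the job was handed in at about 29 s of the 56 s allowed; the hand-in call returned no verdict.

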